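Hazardous-waste crate in the recycling room

ROBOT

A 7-joint arm with a two-finger parallel gripper is mounted at the origin on the work surface. World frame = base frame: x ahead of the robot, y to its left, z up, the work surface at z = 0. Lengths are in m, angles in rad, forces in N, time in s.
With the tool pointing down it reaches from about 0.425 to 0.925 m from the base axis. Payload 6.8 kg.
Tool frame: the origin (TCP) lies at the very end of the fingers, on their centre line; the grasp point (between the pads) lies 19 mm behind it; z points along the fingers, y is the line along which they close (so a half turn about z gives the same grasp; the last joint's range is limited). The gripper opens to 85 mm and grips with 20 to 120 N. Pads are 22 mm wide; open, the fingers measure 114 mm over their backs; the gripper's body (76 mm by 85 mm) begins 54 mm behind the grasp point. The pads swing forward as they close: fully open they stand 13 mm farther back than shut.
Start: joints at [-1.301, 0.477, 0.022, 1.555, -0.011, 1.109, -0.083], TCP at [0.249, 0.627, 0.231] pointing down, gripper open.
Joint ranges: [-2.96, 2.96], [-0.34, 2.1], [-1.41, 1.46], [0.24, 2.44], [-1.37, 4.51], [0.17, 1.92], [-2.96, 2.96]. Speed limits (rad/s): [2.39, 2.39, 3.14, 3.14, 3.14, 3.14, 3.14].

INTERFACE

Orientations are given as a unit quaternion [w, x, y, z].
In Python, from station import readout, viewer, bot gives the robot as it stands. The module is installed in compiled form; this text tells all that it offers.
- The arm moves only by the shell command python3 -m handwheel 'ROWS' [FORCE]. ROWS is JSON, a list of rows, each a list of 3 entries, a list of its own where there are three numbers: the shift along the tool's x, y, z in mm, then the turn, a rotation vector about the tool's x, y, z in degrees, then the gripper command: -1 is fully open, 1 is shut, values between are in proportion. In form: [[[x, y, z], [ax, ay, az], grip], ...]. A call has 1 to 20 rows; each row is the pose to reach, as a shift and turn from the pose commanded when the call began, along the tool's axes at that moment; what a row does not reach only later rows make up. A row lasts 1/12 s, in which the tool goes at most 41.7 mm and 7.16 degrees, less where a joint would pass 70% of its speed; a pose out of reach is approached as far as the arm can. A call with a gripper value outside its range is refused whole. The fingers move at their own pace and stop on an object; FORCE is the grip in N (left out, the last holds). Time passes only in rows, so rows that repeat a pose let the fingers close. It gives the time, the measured TCP pose, the force and the opening at its end, in the units of the state.
- readout.get_obs(): the state, without advancing time (a new reading comes with each control period).
- viewer.read_camera(name): name is "scene" or "top" or "wrist"; returns a dict with "frame" (400x640x3 uint8, red, green, blue), "fx", "fy", "cx", "cy" (pixels), "rvec" (rotation vector, rad) and "tvec" (3), from world to camera coordinates, as OpenCV has them; the wrist camera has in their place "tool_from_camera" (4x4, takes a point from camera to tool coordinates, whose origin is the TCP and whose axes are the flange's). Camera axes: x right, y down, z forward; pixel columns grow to the right and rows downward; lengths in m; the calibration is good to about 2 mm. A picture is of the moment at which its call begins: read the wrist's pose just before it. There is no depth.
- bot.hand_in(): hands the job in, once; it reports no verdict.
Trained networks look in a picture, given as the dict that the camera call returned (one of the last four; its "shot" number tells which), for a name from the list of things; names that differ only in an ending like _2 or _b are one class to them, and where a whole thing is asked for, a point or a joint stands for the part that bears it (a point fixed in the world has none). Each returns a list of dicts, best first, with "score" (0 to 1); they miss things now and then, are a little off and sometimes report something else, mostly with a low value. They report only what shows in the picture. A call takes as long as a camera call.
- viewer.search_frame(picture, target): "rect" ([centre column, centre row, width, height] in pixels, round what is visible of it).
- viewer.outline_of(picture, target): "mask" (400x640 bool, what is visible of it) and "rect" ([centre column, centre row, width, height] in pixels, round what is visible of it).
The state is a dict: "t": time; "q": joint angles; "joint_vel": joint speeds; "joint_torque": joint torques, N m; "eef_pos": TCP position; "tool_rot": TCP orientation; "contact_force": force on the tool from outside, world axes, zero at the start; "torque": the same for the moment, N m; "gripper_width": opening from 0.0 (shut) to 1.0 (fully open).
Only numpy, scipy, OpenCV 4.12 (cv2) and the standard library are available. Lean on these libraries where they do the work, as an engineer would, in place of code of your own. Each camera call takes 0.05 s, during which the arm holds its last target. There are 200 camera calls.

TASK

Collect the four hazardous items from the sorting counter into the divided green crate: stand the aerosol spray can on the red pad, the gas cartridge on the white pad, the blue solvent tin on the blue pad and the power-tool battery on the yellow pad, each upright, wholly on its pad and about in its middle. Set each one down gently, without dropping it, and do not tip anything over. The red drinks can and the blue drink carton do not belong there: leave them standing where they are.

Things in the scene. Friction and masses are not known exactly. Their poses are not given: they have to be found in the camera images.
- aerosol_mid (a point): Aerosol spray can: round, red with a white band round its middle, steel shoulder and a narrow white nozzle on top. 50 mm in diameter, 140 mm high; the straight side ends 112 mm up. Stands upright. Point: on its axis, half-way up (70 mm above its foot); z up. Foot on the table; neighbours 80 mm or more off: grip high on the straight side.
- gas_mid (a point): Gas cartridge: round, white with a thin steel band, domed steel shoulder and a thin brass valve on top. 56 mm in diameter, 130 mm high; the straight side ends 108 mm up. Stands upright. Point: on its axis, half-way up (65 mm above its foot); z up. Foot on the table; neighbours 80 mm or more off: grip high on the straight side.
- tin_mid (a point): Solvent tin: flat rectangular metal tin, blue with a bare aluminium band, steel top with a black screw cap towards one end. 36 mm (its x) by 58 mm (its y), 108 mm high, 120 mm with the cap. Stands upright, turned by up to 0.4 rad. Point: on its upright centre line, 60 mm above its foot; z up. Foot on the table; neighbours 80 mm or more off: grip high on the straight side.
- battery_mid (a point): Power-tool battery pack: black block with a yellow band and a yellow contact block with two brass strips on top. 46 mm (its x) by 50 mm (its y), the black body 92 mm high, 104 mm with the contact block. Stands upright, turned by up to 0.4 rad. Point: on its upright centre line, 52 mm above its foot; z up. Foot on the table; neighbours 80 mm or more off: grip high on the straight side.
- drink_mid (a point): Drinks can, a look-alike that must stay: round, plain red with a flat aluminium top and a pull tab. 53 mm in diameter, 115 mm high. Stands loose among the others. Point: half-way up (57.5 mm above its foot).
- carton_mid (a point): Drink carton, a look-alike that must stay: blue with a paper-white foot band and a white gabled (roof-shaped) top. 44 mm (its x) by 58 mm (its y), 123 mm high. Stands loose among the others. Point: 61.5 mm above its foot.
- pad_red: Red round pad, 86 mm across, 3 mm thick: the place of the aerosol spray can. Fixed in the middle of a compartment of the fixed 2 x 2 dark green crate; which one varies. Compartment inside 115 (pad's x) by 95 mm (pad's y), walls 5 mm thick, rims 50 mm above the pad's underside; the next ones 120 mm off along x, 100 mm along y. Crate and pad share one yaw. Origin: centre of the pad's underside, 5 mm above the table; z up.
- pad_white: White round pad, 86 mm across, 3 mm thick: the place of the gas cartridge. Fixed in the middle of a compartment of the fixed 2 x 2 dark green crate; which one varies. Compartment inside 115 (pad's x) by 95 mm (pad's y), walls 5 mm thick, rims 50 mm above the pad's underside; the next ones 120 mm off along x, 100 mm along y. Crate and pad share one yaw. Origin: centre of the pad's underside, 5 mm above the table; z up.
- pad_blue: Blue round pad, 86 mm across, 3 mm thick: the place of the solvent tin. Fixed in the middle of a compartment of the fixed 2 x 2 dark green crate; which one varies. Compartment inside 115 (pad's x) by 95 mm (pad's y), walls 5 mm thick, rims 50 mm above the pad's underside; the next ones 120 mm off along x, 100 mm along y. Crate and pad share one yaw. Origin: centre of the pad's underside, 5 mm above the table; z up.
- pad_yellow: Yellow round pad, 86 mm across, 3 mm thick: the place of the power-tool battery. Fixed in the middle of a compartment of the fixed 2 x 2 dark green crate; which one varies. Compartment inside 115 (pad's x) by 95 mm (pad's y), walls 5 mm thick, rims 50 mm above the pad's underside; the next ones 120 mm off along x, 100 mm along y. Crate and pad share one yaw. Origin: centre of the pad's underside, 5 mm above the table; z up.

How it is judged:
By the outcome, as a careful person would: the job done as asked, in the order asked, and still so for the second after the job is handed in, with the robot touching nothing.
It also fails if it takes over 106 s, if anything falls off the work surface, if the arm or the gripper's body presses on something with over 40 N, if the wrist force passes 120 N, or if a joint passes its speed limit or range.

## Working session

There is one attempt and no reset: what is moved stays moved. The work goes in short steps, Python scripts to look and compute and a shell command to move; the robot and the scene stay as the last step left them, time stands still between calls to the robot, and variables do not carry over. Pictures are saved under pics/ and viewed, on a budget of 14 in all, crops included, one or two more only if the job needs it, and the job is handed in when it is done.

```bash
mkdir -p pics; cat > h.py <<'E'
import numpy as np, cv2
from station import readout, viewer, bot
from scipy.spatial.transform import Rotation as R
def save(p,n): cv2.imwrite(f'pics/{n}.png', p['frame'][:,:,::-1])
def ray(p,u,v):
    Rm=cv2.Rodrigues(np.array(p['rvec'],float))[0]; t=np.array(p['tvec'],float).ravel()
    d=Rm.T@np.array([(u-p['cx'])/p['fx'],(v-p['cy'])/p['fy'],1.]); return -Rm.T@t, d
def atz(p,u,v,z):
    c,d=ray(p,u,v); return c+d*(z-c[2])/d[2]
def proj(p,X):
    return cv2.projectPoints(np.array(X,float).reshape(-1,3),np.array(p['rvec'],float),np.array(p['tvec'],float),np.array([[p['fx'],0,p['cx']],[0,p['fy'],p['cy']],[0,0,1.]]),None)[0][:,0]
N=['aerosol_mid','gas_mid','tin_mid','battery_mid','drink_mid','carton_mid','pad_red','pad_white','pad_blue','pad_yellow']
E
python3 - <<'E'
from h import *
o=readout.get_obs(); print({k:np.round(v,3) for k,v in o.items()})
for c in ['top','scene']:
    p=viewer.read_camera(c); save(p,c+'0'); print(c,p['fx'],p['cx'],ray(p,320,200))
    for n in N:
        for d in viewer.outline_of(p,n)[:2]: print(n,round(d['score'],2),np.round(d['rect']),d['mask'].sum())
p=viewer.read_camera('wrist'); print(p['tool_from_camera'])
E
```

```text
{'t': np.float64(0.0), 'q': array([-1.301,  0.478,  0.022,  1.556, -0.012,  1.109, -0.083]), 'joint_vel': array([ 0.001, -0.001, -0.001, -0.   ,  0.   ,  0.001,  0.001]), 'joint_torque': array([-0.0000e+00, -5.9644e+01,  1.6080e+00, -2.8119e+01,  1.3000e-02,
        9.0000e-03,  0.0000e+00]), 'eef_pos': array([0.249, 0.627, 0.23 ]), 'tool_rot': array([-0.   ,  0.188,  0.982, -0.001]), 'contact_force': array([ 0.327,  0.181, -0.268]), 'torque': array([ 0.051, -0.03 ,  0.032]), 'gripper_width': np.float64(1.0)}
top 472.7685639531594 315.62413175831915 (array([ 0.47409781, -0.04155578,  1.03233309]), array([ 0.06781175, -0.02461763, -0.99743792]))
gas_mid 0.68 [392. 231.  36.  31.] 806
gas_mid 0.25 [198. 233.  40.  42.] 1281
tin_mid 0.76 [331. 173.  29.  20.] 669
battery_mid 0.88 [450. 229.  38.  24.] 859
battery_mid 0.43 [465. 182.  45.  30.] 973
drink_mid 0.73 [467. 180.  48.  31.] 940
carton_mid 0.83 [394. 189.  40.  26.] 932
pad_red 0.73 [209. 182.  39.  38.] 1246
pad_white 0.87 [252. 186.  37.  40.] 1200
pad_blue 0.64 [196. 234.  37.  39.] 1233
pad_yellow 0.79 [243. 242.  39.  36.]
[... 166 characters left out ...]
8. 195.  24.  56.] 853
gas_mid 0.93 [244. 211.  25.  50.] 733
tin_mid 0.55 [317. 229.  27.  51.] 1212
battery_mid 0.55 [196. 232.  26.  45.] 704
drink_mid 0.62 [192. 262.  33.  50.] 1236
carton_mid 0.86 [257. 238.  33.  56.] 1291
pad_red 0.75 [411. 208.  26.  15.] 292
pad_red 0.71 [317. 228.  24.  51.] 1177
pad_white 0.72 [372. 216.  28.  16.] 302
pad_blue 0.71 [394. 183.  27.  15.] 286
pad_yellow 0.63 [361. 188.  27.  11.] 305
[[-1.06721680e-03 -9.60940921e-01 -2.76751527e-01  7.14675090e-02]
 [ 9.99999059e-01 -7.86936986e-04 -1.12380894e-03 -1.28137385e-04]
 [ 8.62127988e-04 -2.76752466e-01  9.60940856e-01 -1.42028669e-01]
 [ 0.00000000e+00  0.00000000e+00  0.00000000e+00  1.00000000e+00]]
```

View both.

View pics/top0.png

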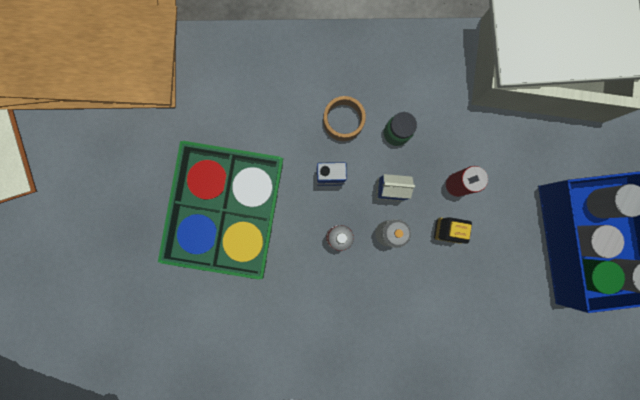

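View pics/scene0.png

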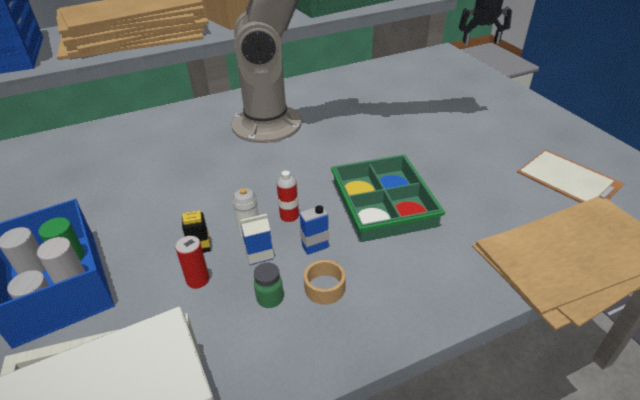

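The top view shows the crate on the left: red (207,180), white (252,187), blue (197,234) and yellow (243,242). The items are aerosol (340,238), gas (395,233), tin (331,173), battery (455,231), drink (475,180) and carton (396,187). The scene view agrees. There are also a jar and a ring that I must keep clear of.

```bash
python3 - <<'E'
from h import *
from scipy.optimize import least_squares
T=viewer.read_camera('top'); S=viewer.read_camera('scene')
for n in N[6:]:
    for d in viewer.outline_of(T,n)[:1]:
        v,u=np.nonzero(d['mask']); print(n,np.round(atz(T,u.mean(),v.mean(),.008),4))
pts={'aerosol':((341,239),.14),'gas':((399,234),.13),'tin':((332,172),.112),'bat':((459,232),.1),'drink':((477,179),.115),'carton':((398,187),.11)}
for k,(uv,z) in pts.items():
    X=atz(T,*uv,z); r=np.hypot(X[0],X[1]); X0=[X[0],X[1],0]; print(k,np.round(X,3),'r',r.round(3),'scene foot/top',np.round(proj(S,[X0,X])))
cv2.imwrite('pics/topc.png',cv2.resize(T['frame'][140:290,150:500,::-1],None,fx=2.28,fy=2.28,interpolation=cv2.INTER_CUBIC))
E
```

```text
pad_red [ 0.5795 -0.3884  0.008 ]
pad_white [0.5753 0.0812 0.008 ]
pad_blue [0.4763 0.2004 0.008 ]
aerosol [ 0.46  -0.102  0.14 ] r 0.472 scene foot/top [[288. 214.]
 [285. 171.]]
gas [ 0.468 -0.213  0.13 ] r 0.514 scene foot/top [[248. 229.]
 [241. 188.]]
tin [ 0.591 -0.089  0.112] r 0.598 scene foot/top [[313. 245.]
 [312. 210.]]
bat [ 0.469 -0.338  0.1  ] r 0.578 scene foot/top [[199. 245.]
 [191. 214.]]
drink [ 0.572 -0.373  0.115] r 0.683 scene foot/top [[195. 279.]
 [184. 243.]]
carton [ 0.56  -0.218  0.11 ] r 0.601 scene foot/top [[258. 253.]
 [253. 219.]]
```

View pics/topc.png

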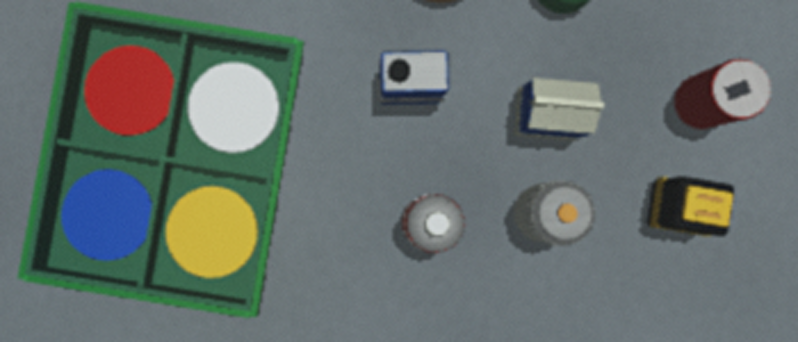

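```bash
python3 - <<'E'
from h import *
T=viewer.read_camera('top')
hsv=cv2.cvtColor(T['frame'],cv2.COLOR_RGB2HSV)
reg=(slice(150,270),slice(170,275))
C={'red':[((0,150,90),(8,255,255))],'white':[((0,0,170),(180,60,255))],'blue':[((105,120,80),(125,255,255))],'yellow':[((18,120,120),(32,255,255))]}
P={}
for k,rs in C.items():
    m=np.zeros(hsv.shape[:2],np.uint8); m[reg]=cv2.inRange(hsv[reg],*map(np.array,rs[0]))
    n,l,st,ce=cv2.connectedComponentsWithStats(m); i=1+st[1:,4].argmax()
    P[k]=atz(T,*ce[i],.008); print(k,st[i],np.round(P[k],4))
c=sum(P.values())/4; print(c)
for a,b in (('red','blue'),('white','yellow'),('red','white'),('blue','yellow')):
    d=P[a]-P[b]; print(a,b,np.linalg.norm(d).round(4),np.degrees(np.arctan2(d[1],d[0])).round(1))
def crop(pts,z): 
    Q=np.array([atz(T,150+u/2.28,140+v/2.28,z)[:2] for u,v in pts]); print(np.round(Q,3),'c',Q.mean(0).round(4),'edges',[(np.linalg.norm(Q[i]-Q[i-3]).round(3),np.degrees(np.arctan2(*(Q[i-3]-Q[i])[::-1])).round(0)) for i in range(4)])
crop([(383,51),(447,51),(447,93),(383,95)],.108)
crop([(685,178),(733,183),(728,236),(680,231)],.092)
E
```

```text
red [ 187  160   39   39 1197] [0.5934 0.1795 0.008 ]
white [ 233  168   39   39 1202] [0.5756 0.0807 0.008 ]
blue [ 177  214   40   40 1242] [0.4755 0.2009 0.008 ]
yellow [ 223  222   40   40 1272] [0.4573 0.1021 0.008 ]
[0.525439  0.1408242 0.008    ]
red blue 0.1198 -10.3
white yellow 0.1202 -10.3
red white 0.1004 79.8
blue yellow 0.1005 79.5
[[ 0.611 -0.062]
 [ 0.61  -0.117]
 [ 0.574 -0.116]
 [ 0.573 -0.061]] c [ 0.5922 -0.0891] edges [(np.float64(0.055), np.float64(-91.0)), (np.float64(0.037), np.float64(179.0)), (np.float64(0.055), np.float64(91.0)), (np.float64(0.038), np.float64(-1.0))]
[[ 0.497 -0.325]
 [ 0.492 -0.367]
 [ 0.446 -0.36 ]
 [ 0.451 -0.318]] c [ 0.4717 -0.3425] edges [(np.float64(0.042), np.float64(-97.0)), (np.float64(0.047), np.float64(172.0)), (np.float64(0.042), np.float64(83.0)), (np.float64(0.047), np.float64(-8.0))]
```

```bash
python3 -m handwheel '[[[0,0,-20],[0,0,7],-1],[[0,0,-40],[0,0,14],-1],[[0,0,-60],[0,0,21],-1],[[0,0,-60],[0,0,28],-1],[[0,0,-60],[0,0,35],-1],[[0,0,-60],[0,0,42],-1],[[0,0,-60],[0,0,49],-1],[[0,0,-60],[0,0,56],-1],[[0,0,-60],[0,0,63],-1],[[0,0,-60],[0,0,68.3],-1],[[0,0,-60],[0,0,68.3],-1]]'
```

```text
t: 2.42
eef_pos: [0.2488, 0.6275, 0.2913]
tool_rot: [0.0, 0.708, 0.706, 0.0]
contact_force: [0.2, 0.4, 0.7]
gripper_width: 0.999
```

```bash
python3 -m handwheel '[[[-20,6,0],[0,0,0],-1],[[-55,16,0],[0,0,0],-1],[[-90,26,0],[0,0,0],-1],[[-130,38,0],[0,0,0],-1],[[-170,49,0],[0,0,0],-1],[[-210,61,0],[0,0,0],-1],[[-250,72,0],[0,0,0],-1],[[-290,84,0],[0,0,0],-1],[[-330,96,0],[0,0,0],-1],[[-370,107,0],[0,0,0],-1],[[-410,119,0],[0,0,0],-1],[[-450,130,0],[0,0,0],-1],[[-490,142,0],[0,0,0],-1],[[-530,154,0],[0,0,0],-1],[[-570,165,0],[0,0,0],-1],[[-610,177,0],[0,0,0],-1],[[-650,188,0],[0,0,0],-1],[[-690,200,0],[0,0,0],-1],[[-715,207,0],[0,0,0],-1],[[-728,211,0],[0,0,0],-1]]' && python3 -m handwheel '[[[0,0,0],[0,0,0],-1],[[0,0,0],[0,0,0],-1],[[0,0,0],[0,0,0],-1]]'
cat >> h.py <<'E'
def wrist():
    o=readout.get_obs(); p=viewer.read_camera('wrist'); w,x,y,z=o['tool_rot']
    M=np.eye(4); M[:3,:3]=R.from_quat([x,y,z,w]).as_matrix(); M[:3,3]=o['eef_pos']
    I=np.linalg.inv(M@np.array(p['tool_from_camera']))
    p['rvec']=R.from_matrix(I[:3,:3]).as_rotvec(); p['tvec']=I[:3,3]; return o,p
def cyl(x,y,r,z): 
    a=np.linspace(0,2*np.pi,60); return np.c_[x+r*np.cos(a),y+r*np.sin(a),np.full(60,z)]
def box(x,y,a,b,th,z):
    c,s=np.cos(th),np.sin(th); return np.array([[x+c*i*a/2-s*j*b/2,y+s*i*a/2+c*j*b/2,z] for i,j in((1,1),(1,-1),(-1,-1),(-1,1))])
def draw(p,P,col=(0,255,0)): cv2.polylines(p['frame'],[np.round(proj(p,P)).astype(np.int32)],True,col,1)
E
python3 - <<'E'
from h import *
o,p=wrist(); print(o['eef_pos'],o['q'].round(2))
p['frame']=p['frame'].copy()
for z in(0,.112): draw(p,cyl(.46,-.102,.025,z))
for z in(0,.108): draw(p,cyl(.468,-.213,.028,z))
for z in(0,.108): draw(p,box(.592,-.089,.036,.058,0,z))
save(p,'w1')
E
```

```text
t: 4.08
eef_pos: [0.461, -0.1046, 0.2919]
tool_rot: [0.001, 0.707, 0.707, 0.0]
contact_force: [-0.2, 0.5, 0.3]
gripper_width: 0.999
t: 4.33
eef_pos: [0.4604, -0.0994, 0.2912]
tool_rot: [-0.0, 0.706, 0.708, 0.0]
contact_force: [-0.2, 0.5, -1.1]
gripper_width: 1.0
[ 0.46044259 -0.09937069  0.29116259] [-0.78  0.07  0.93  1.99 -0.06  1.11  0.18]
```

View pics/w1.png

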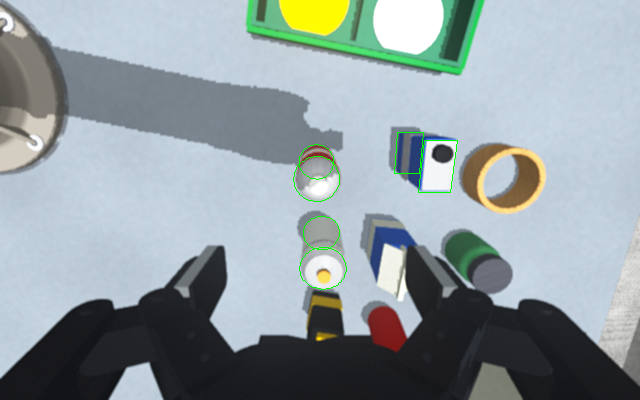

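The overlay fits the aerosol and gas well. The tin is turned slightly. Descending on the aerosol to TCP z = 0.074.

```bash
python3 -m handwheel '[[[-2,0,20],[0,0,0],-1],[[-2,0,50],[0,0,0],-1],[[-2,0,80],[0,0,0],-1],[[-2,0,110],[0,0,0],-1],[[-2,0,140],[0,0,0],-1],[[-2,0,165],[0,0,0],-1],[[-2,0,185],[0,0,0],-1],[[-2,0,200],[0,0,0],-1],[[-2,0,210],[0,0,0],-1],[[-2,0,217],[0,0,0],-1],[[-2,0,217],[0,0,0],-1],[[-2,0,217],[0,0,0],0],[[-2,0,217],[0,0,0],0.2],[[-2,0,217],[0,0,0],0.5],[[-2,0,217],[0,0,0],1],[[-2,0,217],[0,0,0],1],[[-2,0,217],[0,0,0],1],[[-2,0,217],[0,0,0],1],[[-2,0,217],[0,0,0],1]]' 40; python3 -m handwheel '[[[0,0,0],[0,0,0],1],[[0,0,0],[0,0,0],1],[[0,0,0],[0,0,0],1],[[0,0,0],[0,0,0],1],[[0,0,-5],[0,0,0],1],[[0,0,-15],[0,0,0],1],[[0,0,-30],[0,0,0],1],[[0,0,-50],[0,0,0],1],[[0,0,-75],[0,0,0],1],[[0,0,-100],[0,0,0],1],[[0,0,-120],[0,0,0],1],[[0,0,-120],[0,0,0],1],[[0,0,-120],[0,0,0],1]]'
```

```text
t: 5.97
eef_pos: [0.4616, -0.1024, 0.0752]
tool_rot: [0.001, 0.707, 0.707, 0.001]
contact_force: [-0.5, 0.6, 6.6]
gripper_width: 0.578
t: 7.05
eef_pos: [0.4612, -0.1022, 0.1953]
tool_rot: [0.0, 0.707, 0.708, 0.001]
contact_force: [0.0, 0.4, -1.4]
gripper_width: 0.575
```

```bash
python3 -m handwheel '[[[10,5,0],[0,0,0],1],[[30,14,0],[0,0,0],1],[[55,26,0],[0,0,0],1],[[80,38,0],[0,0,0],1],[[105,49,0],[0,0,0],1],[[130,61,0],[0,0,0],1],[[155,73,0],[0,0,0],1],[[180,84,0],[0,0,0],1],[[205,96,0],[0,0,0],1],[[230,108,0],[0,0,0],1],[[255,120,0],[0,0,0],1],[[272,128,0],[0,0,0],1],[[281,132,0],[0,0,0],1],[[281,132,0],[0,0,0],1],[[281,132,0],[0,0,0],1],[[281,132,0],[0,0,0],1]]'; python3 - <<'E'
from h import *
o=readout.get_obs(); print(o['eef_pos'],o['gripper_width'],o['contact_force'])
p=viewer.read_camera('scene'); p['frame']=p['frame'].copy(); x,y,z=o['eef_pos']
for k in (-.075,.037): draw(p,cyl(x,y,.025,z+k),(0,255,255))
draw(p,cyl(.5934,.1795,.043,.008),(255,255,0))
cv2.imwrite('pics/s1.png',cv2.resize(p['frame'][100:260,160:460,::-1],None,fx=2.6,fy=2.6))
E
```

```text
t: 8.38
eef_pos: [0.5917, 0.1767, 0.1938]
tool_rot: [-0.0, 0.708, 0.707, -0.001]
contact_force: [-0.3, -0.6, 0.1]
gripper_width: 0.577
[0.59170126 0.17673896 0.19378039] 0.5767640533479911 [-0.27232784 -0.60864205  0.09533761]
```

View pics/s1.png

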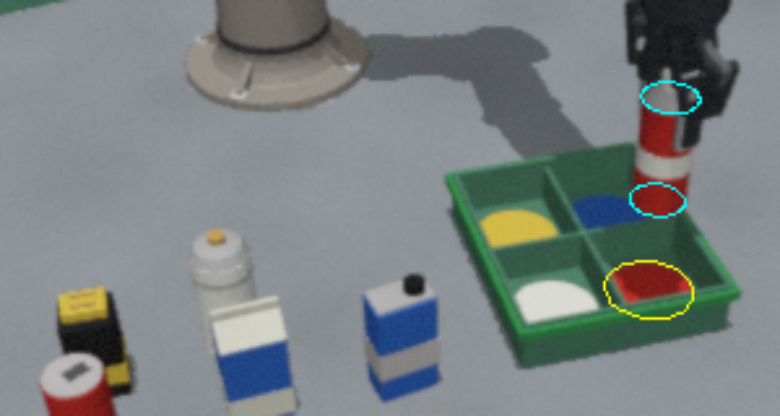

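```bash
python3 -m handwheel '[[[1,1,10],[0,0,0],1],[[1,1,30],[0,0,0],1],[[1,1,55],[0,0,0],1],[[1,1,75],[0,0,0],1],[[1,1,90],[0,0,0],1],[[1,1,98],[0,0,0],1],[[1,1,102],[0,0,0],1],[[1,1,104],[0,0,0],1],[[1,1,106],[0,0,0],1],[[1,1,107],[0,0,0],1],[[1,1,108],[0,0,0],1],[[1,1,108],[0,0,0],1],[[1,1,108],[0,0,0],1],[[1,1,108],[0,0,0],1]]'; python3 -m handwheel '[[[0,0,1],[0,0,0],1],[[0,0,2],[0,0,0],1],[[0,0,2],[0,0,0],1],[[0,0,2],[0,0,0],1]]'
```

```text
t: 9.6
eef_pos: [0.5935, 0.1798, 0.0866]
tool_rot: [0.0, 0.707, 0.707, 0.0]
contact_force: [0.1, 0.2, -0.0]
gripper_width: 0.575
t: 9.93
eef_pos: [0.5933, 0.1797, 0.0842]
tool_rot: [-0.0, 0.707, 0.707, -0.0]
contact_force: [0.2, -0.1, -1.4]
gripper_width: 0.576
```

```bash
python3 -m handwheel '[[[0,0,1],[0,0,0],1],[[0,0,1],[0,0,0],1],[[0,0,1],[0,0,0],1],[[0,0,1],[0,0,0],1]]'; python3 -m handwheel '[[[0,0,1],[0,0,0],1],[[0,0,1],[0,0,0],1],[[0,0,1],[0,0,0],1]]'
```

```text
t: 10.27
eef_pos: [0.5935, 0.1798, 0.0834]
tool_rot: [0.0, 0.707, 0.707, 0.0]
contact_force: [1.6, -0.1, 0.1]
gripper_width: 0.575
t: 10.52
eef_pos: [0.5937, 0.1798, 0.0832]
tool_rot: [-0.0, 0.707, 0.707, 0.0]
contact_force: [-1.8, 0.0, 7.6]
gripper_width: 0.576
```

```bash
python3 -m handwheel '[[[0,0,0],[0,0,0],0.1],[[0,0,0],[0,0,0],-0.1],[[0,0,0],[0,0,0],-0.3],[[0,0,0],[0,0,0],-0.5],[[0,0,0],[0,0,0],-0.8],[[0,0,0],[0,0,0],-0.8],[[0,0,0],[0,0,0],-0.8],[[0,0,0],[0,0,0],-0.8],[[0,0,-10],[0,0,0],-0.8],[[0,0,-30],[0,0,0],-0.8],[[0,0,-60],[0,0,0],-0.8],[[0,0,-90],[0,0,0],-0.8],[[0,0,-120],[0,0,0],-0.8],[[0,0,-140],[0,0,0],-0.8],[[0,0,-150],[0,0,0],-1],[[0,0,-150],[0,0,0],-1]]' && python3 -m handwheel '[[[-15,-5,0],[0,0,0],-1],[[-40,-13,0],[0,0,0],-1],[[-70,-22,0],[0,0,0],-1],[[-100,-32,0],[0,0,0],-1],[[-130,-41,0],[0,0,0],-1],[[-160,-51,0],[0,0,0],-1],[[-190,-60,0],[0,0,0],-1],[[-220,-70,0],[0,0,0],-1],[[-250,-80,0],[0,0,0],-1],[[-280,-89,0],[0,0,0],-1],[[-310,-99,0],[0,0,0],-1],[[-340,-109,0],[0,0,0],-1],[[-370,-118,0],[0,0,0],-1],[[-386,-123,0],[0,0,0],-1],[[-393,-125,0],[0,0,0],-1],[[-393,-125,0],[0,0,0],-1],[[-393,-125,0],[0,0,0],-1]]'; python3 - <<'E'
from h import *
o,p=wrist(); print(o['eef_pos'],o['q'].round(2))
p['frame']=p['frame'].copy()
for z in(0,.108): draw(p,cyl(.468,-.213,.028,z))
for z in(0,.092): draw(p,box(.4715,-.341,.046,.050,-.13,z))
for z in(0,.108): draw(p,box(.592,-.089,.036,.058,-.05,z))
save(p,'w2')
E
```

```text
t: 11.85
eef_pos: [0.5947, 0.1798, 0.235]
tool_rot: [0.001, 0.707, 0.707, 0.002]
contact_force: [0.5, -0.1, 0.1]
gripper_width: 1.0
t: 13.27
eef_pos: [0.4682, -0.2126, 0.2313]
tool_rot: [-0.001, 0.707, 0.707, -0.0]
contact_force: [0.8, 0.3, 0.5]
gripper_width: 1.002
[ 0.46818785 -0.21255749  0.23132674] [-0.46  0.3   0.93  1.98 -0.28  1.    0.61]
```

View pics/w2.png

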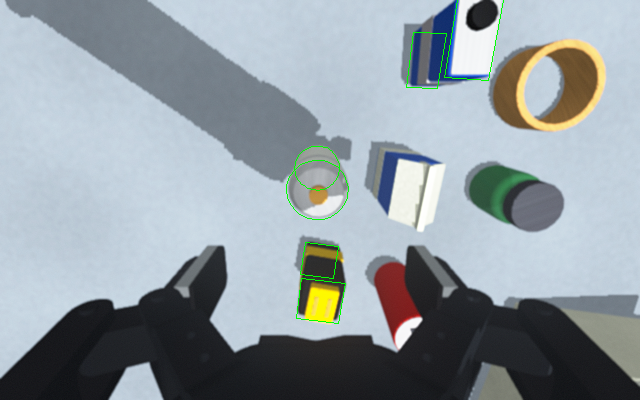

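Gas, battery (yaw about -0.13) and tin (about -0.05) all match the overlay. Descending on the gas cartridge with the fingers partly closed, because the carton is close.

```bash
python3 -m handwheel '[[[0,0,15],[0,0,0],-0.65],[[0,0,40],[0,0,0],-0.65],[[0,0,60],[0,0,0],-0.65],[[0,0,75],[0,0,0],-0.65],[[0,0,90],[0,0,0],-0.65],[[0,0,110],[0,0,0],-0.65],[[0,0,130],[0,0,0],-0.65],[[0,0,145],[0,0,0],-0.65],[[0,0,156],[0,0,0],-0.65],[[0,0,163],[0,0,0],-0.65],[[0,0,163],[0,0,0],-0.65],[[0,0,163],[0,0,0],-0.2],[[0,0,163],[0,0,0],0.2],[[0,0,163],[0,0,0],0.5],[[0,0,163],[0,0,0],1],[[0,0,163],[0,0,0],1],[[0,0,163],[0,0,0],1],[[0,0,163],[0,0,0],1],[[0,0,163],[0,0,0],1]]' 40; python3 -m handwheel '[[[0,0,0],[0,0,0],1],[[0,0,0],[0,0,0],1],[[0,0,0],[0,0,0],1],[[0,0,-5],[0,0,0],1],[[0,0,-15],[0,0,0],1],[[0,0,-30],[0,0,0],1],[[0,0,-50],[0,0,0],1],[[0,0,-75],[0,0,0],1],[[0,0,-100],[0,0,0],1],[[0,0,-120],[0,0,0],1],[[0,0,-120],[0,0,0],1],[[0,0,-120],[0,0,0],1]]'
```

```text
t: 14.9
eef_pos: [0.4693, -0.2135, 0.0699]
tool_rot: [0.0, 0.707, 0.707, 0.0]
contact_force: [0.5, 0.6, 6.1]
gripper_width: 0.646
t: 15.9
eef_pos: [0.4692, -0.2134, 0.1902]
tool_rot: [0.001, 0.707, 0.708, 0.001]
contact_force: [0.6, 0.4, -2.6]
gripper_width: 0.644
```

```bash
python3 -m handwheel '[[[10,3,0],[0,0,0],1],[[30,9,0],[0,0,0],1],[[55,16,0],[0,0,0],1],[[80,23,0],[0,0,0],1],[[105,30,0],[0,0,0],1],[[130,38,0],[0,0,0],1],[[155,46,0],[0,0,0],1],[[180,55,0],[0,0,0],1],[[205,65,0],[0,0,0],1],[[230,77,0],[0,0,0],1],[[255,90,0],[0,0,0],1],[[275,98,0],[0,0,0],1],[[288,104,0],[0,0,0],1],[[294,106,0],[0,0,0],1],[[294,106,0],[0,0,0],1],[[294,106,0],[0,0,0],1],[[294,106,0],[0,0,0],1]]'; python3 -m handwheel '[[[0,0,10],[0,0,0],1],[[0,0,30],[0,0,0],1],[[0,0,55],[0,0,0],1],[[0,0,75],[0,0,0],1],[[0,0,90],[0,0,0],1],[[0,0,98],[0,0,0],1],[[0,0,102],[0,0,0],1],[[0,0,104],[0,0,0],1],[[0,0,106],[0,0,0],1],[[0,0,107],[0,0,0],1],[[0,0,108],[0,0,0],1],[[0,0,108],[0,0,0],1],[[0,0,108],[0,0,0],1],[[0,0,108],[0,0,0],1]]'
```

```text
t: 17.32
eef_pos: [0.5738, 0.0788, 0.1892]
tool_rot: [-0.0, 0.708, 0.707, -0.0]
contact_force: [0.1, -0.3, -2.6]
gripper_width: 0.645
t: 18.48
eef_pos: [0.5747, 0.0808, 0.0816]
tool_rot: [0.0, 0.707, 0.707, 0.0]
contact_force: [-0.2, -0.1, -1.9]
gripper_width: 0.644
```

Target z is about 0.078.

```bash
python3 -m handwheel '[[[0,1,1],[0,0,0],1],[[0,1,2],[0,0,0],1],[[0,1,3],[0,0,0],1],[[0,1,3],[0,0,0],1],[[0,1,3],[0,0,0],1],[[0,1,3],[0,0,0],1]]'
```

```text
t: 18.98
eef_pos: [0.5754, 0.0807, 0.0783]
tool_rot: [-0.0, 0.707, 0.707, -0.0]
contact_force: [0.3, 0.1, -1.8]
gripper_width: 0.646
```

```bash
python3 -m handwheel '[[[0,0,0.7],[0,0,0],1],[[0,0,0.7],[0,0,0],1],[[0,0,0.7],[0,0,0],1],[[0,0,0.7],[0,0,0],1]]'
```

```text
t: 19.32
eef_pos: [0.5756, 0.0807, 0.0779]
tool_rot: [0.0, 0.707, 0.707, 0.0]
contact_force: [-1.0, 0.3, 4.8]
gripper_width: 0.641
```

```bash
python3 -m handwheel '[[[0,0,0],[0,0,0],0.1],[[0,0,0],[0,0,0],-0.15],[[0,0,0],[0,0,0],-0.3],[[0,0,0],[0,0,0],-0.5],[[0,0,0],[0,0,0],-0.8],[[0,0,0],[0,0,0],-0.8],[[0,0,0],[0,0,0],-0.8],[[0,0,0],[0,0,0],-0.8],[[0,0,-10],[0,0,0],-0.8],[[0,0,-30],[0,0,0],-0.8],[[0,0,-60],[0,0,0],-0.8],[[0,0,-90],[0,0,0],-0.8],[[0,0,-120],[0,0,0],-0.8],[[0,0,-140],[0,0,0],-0.8],[[0,0,-150],[0,0,0],-1],[[0,0,-150],[0,0,0],-1]]' && python3 -m handwheel '[[[-15,1,0],[0,0,0],-1],[[-40,4,0],[0,0,0],-1],[[-70,7,0],[0,0,0],-1],[[-100,10,0],[0,0,0],-1],[[-130,13,0],[0,0,0],-1],[[-155,15,0],[0,0,0],-1],[[-167,16,0],[0,0,0],-1],[[-170,16,0],[0,0,0],-1],[[-170,16,0],[0,0,0],-1],[[-170,16,0],[0,0,0],-1]]'; python3 - <<'E'
from h import *
o,p=wrist(); print(o['eef_pos'],o['q'].round(2))
p['frame']=p['frame'].copy()
for z in(0,.108): draw(p,box(.592,-.089,.036,.058,-.05,z))
save(p,'w3')
E
```

```text
t: 20.65
eef_pos: [0.5768, 0.0807, 0.2301]
tool_rot: [0.001, 0.707, 0.707, 0.002]
contact_force: [-0.1, 0.0, 0.2]
gripper_width: 0.998
t: 21.48
eef_pos: [0.5916, -0.0873, 0.2268]
tool_rot: [-0.001, 0.706, 0.708, -0.0]
contact_force: [1.4, 0.5, -0.8]
gripper_width: 0.999
[ 0.59157898 -0.08730308  0.22681912] [-0.58  0.47  0.85  1.79 -0.4   1.07  0.42]
```

View pics/w3.png

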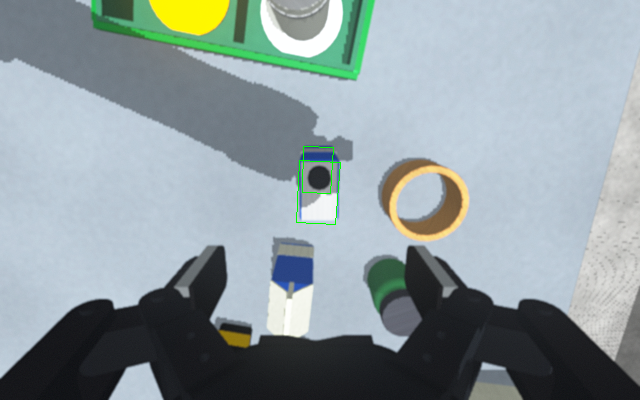

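```bash
python3 -m handwheel '[[[-1,0,15],[0,0,1],-0.5],[[-1,0,40],[0,0,2.5],-0.5],[[-1,0,60],[0,0,2.5],-0.5],[[-1,0,75],[0,0,2.5],-0.5],[[-1,0,90],[0,0,2.5],-0.5],[[-1,0,110],[0,0,2.5],-0.5],[[-1,0,130],[0,0,2.5],-0.5],[[-1,0,147],[0,0,2.5],-0.5],[[-1,0,160],[0,0,2.5],-0.5],[[-1,0,167],[0,0,2.5],-0.5],[[-1,0,167],[0,0,2.5],-0.4],[[-1,0,167],[0,0,2.5],-0.1],[[-1,0,167],[0,0,2.5],0.2],[[-1,0,167],[0,0,2.5],0.5],[[-1,0,167],[0,0,2.5],1],[[-1,0,167],[0,0,2.5],1],[[-1,0,167],[0,0,2.5],1],[[-1,0,167],[0,0,2.5],1],[[-1,0,167],[0,0,2.5],1]]' 40; python3 -m handwheel '[[[0,0,0],[0,0,0],1],[[0,0,0],[0,0,0],1],[[0,0,0],[0,0,0],1],[[0,0,-5],[0,0,0],1],[[0,0,-15],[0,0,0],1],[[0,0,-30],[0,0,0],1],[[0,0,-50],[0,0,0],1],[[0,0,-75],[0,0,0],1],[[0,0,-100],[0,0,0],1],[[0,0,-120],[0,0,0],1],[[0,0,-120],[0,0,0],1],[[0,0,-120],[0,0,0],1]]'
```

```text
t: 23.12
eef_pos: [0.5925, -0.0903, 0.0615]
tool_rot: [0.0, 0.722, 0.692, 0.001]
contact_force: [0.1, 1.3, 6.1]
gripper_width: 0.413
t: 24.12
eef_pos: [0.592, -0.0904, 0.1818]
tool_rot: [0.001, 0.722, 0.692, 0.001]
contact_force: [0.1, 0.2, -2.5]
gripper_width: 0.416
```

```bash
python3 -m handwheel '[[[6,-10,0],[0,0,0],1],[[18,-30,0],[0,0,0],1],[[33,-52,0],[0,0,0],1],[[48,-75,0],[0,0,0],1],[[63,-98,0],[0,0,0],1],[[78,-118,0],[0,0,0],1],[[95,-132,0],[0,0,0],1],[[120,-135,0],[0,0,0],1],[[145,-135,0],[0,0,0],1],[[170,-134,0],[0,0,0],1],[[195,-133,0],[0,0,0],1],[[220,-132,0],[0,0,0],1],[[245,-131,0],[0,0,0],1],[[267,-130,0],[0,0,0],1],[[280,-129,0],[0,0,0],1],[[286,-129,0],[0,0,0],1],[[286,-129,0],[0,0,0],1],[[286,-129,0],[0,0,0],1]]'; python3 -m handwheel '[[[0,0,10],[0,0,0],1],[[0,0,30],[0,0,0],1],[[0,0,55],[0,0,0],1],[[0,0,75],[0,0,0],1],[[0,0,90],[0,0,0],1],[[0,0,98],[0,0,0],1],[[0,0,102],[0,0,0],1],[[0,0,104],[0,0,0],1],[[0,0,106],[0,0,0],1],[[0,0,107],[0,0,0],1],[[0,0,108],[0,0,0],1],[[0,0,108],[0,0,0],1],[[0,0,108],[0,0,0],1],[[0,0,108],[0,0,0],1]]'
```

```text
t: 25.62
eef_pos: [0.4746, 0.1996, 0.1802]
tool_rot: [0.0, 0.722, 0.691, -0.001]
contact_force: [1.3, -0.7, -1.3]
gripper_width: 0.419
t: 26.78
eef_pos: [0.4751, 0.2012, 0.0729]
tool_rot: [0.0, 0.722, 0.692, 0.0]
contact_force: [-0.4, 0.7, -0.9]
gripper_width: 0.413
```

Expected contact is at TCP z of about 0.0695.

```bash
python3 -m handwheel '[[[0,0,1],[0,0,0],1],[[0,0,2],[0,0,0],1],[[0,0,3],[0,0,0],1],[[0,0,3],[0,0,0],1],[[0,0,3],[0,0,0],1],[[0,0,3],[0,0,0],1]]'
```

```text
t: 27.28
eef_pos: [0.475, 0.2009, 0.0696]
tool_rot: [0.0, 0.722, 0.692, -0.0]
contact_force: [1.0, -0.4, -0.9]
gripper_width: 0.418
```

```bash
python3 -m handwheel '[[[0,0,0.7],[0,0,0],1],[[0,0,0.7],[0,0,0],1],[[0,0,0.7],[0,0,0],1],[[0,0,0.7],[0,0,0],1]]'
```

```text
t: 27.62
eef_pos: [0.4751, 0.2011, 0.0695]
tool_rot: [-0.0, 0.722, 0.692, 0.0]
contact_force: [-2.2, -0.4, 7.1]
gripper_width: 0.415
```

```bash
python3 -m handwheel '[[[0,0,0],[0,0,0],0.3],[[0,0,0],[0,0,0],0.15],[[0,0,0],[0,0,0],0],[[0,0,0],[0,0,0],-0.3],[[0,0,0],[0,0,0],-0.6],[[0,0,0],[0,0,0],-0.6],[[0,0,0],[0,0,0],-0.6],[[0,0,0],[0,0,0],-0.6],[[0,0,-10],[0,0,0],-0.6],[[0,0,-30],[0,0,0],-0.6],[[0,0,-60],[0,0,0],-0.6],[[0,0,-90],[0,0,0],-0.6],[[0,0,-120],[0,0,0],-0.6],[[0,0,-150],[0,0,0],-0.6],[[0,0,-160],[0,0,0],-1],[[0,0,-160],[0,0,0],-1]]' && python3 -m handwheel '[[[-15,1,0],[0,0,0],-1],[[-45,2,0],[0,0,0],-1],[[-75,3,0],[0,0,0],-1],[[-105,4,0],[0,0,0],-1],[[-135,5,0],[0,0,0],-1],[[-165,6,0],[0,0,1],-1],[[-195,7,0],[0,0,2],-1],[[-225,8,0],[0,0,3],-1],[[-255,9,0],[0,0,4],-1],[[-285,10,0],[0,0,5],-1],[[-315,11,0],[0,0,5],-1],[[-345,12,0],[0,0,5],-1],[[-375,13,0],[0,0,5],-1],[[-405,15,0],[0,0,5],-1],[[-435,16,0],[0,0,5],-1],[[-465,17,0],[0,0,5],-1],[[-495,18,0],[0,0,5],-1],[[-520,19,0],[0,0,5],-1],[[-535,20,0],[0,0,5],-1],[[-542,20,0],[0,0,5],-1]]' && python3 -m handwheel '[[[0,0,0],[0,0,0],-1],[[0,0,0],[0,0,0],-1],[[0,0,0],[0,0,0],-1]]'; python3 - <<'E'
from h import *
o,p=wrist(); print(o['eef_pos'],o['q'].round(2))
p['frame']=p['frame'].copy()
for z in(0,.092): draw(p,box(.4715,-.341,.046,.050,-.13,z))
save(p,'w4')
E
```

```text
t: 28.95
eef_pos: [0.4766, 0.2015, 0.2319]
tool_rot: [0.0, 0.722, 0.692, 0.003]
contact_force: [-0.7, -0.5, 0.1]
gripper_width: 1.0
t: 30.62
eef_pos: [0.4692, -0.3443, 0.2275]
tool_rot: [-0.001, 0.753, 0.658, -0.001]
contact_force: [0.2, 0.4, 0.1]
gripper_width: 0.998
t: 30.87
eef_pos: [0.4717, -0.3399, 0.2282]
tool_rot: [-0.001, 0.751, 0.66, 0.0]
contact_force: [0.0, 0.9, 0.4]
gripper_width: 0.998
[ 0.47172319 -0.3399218   0.22817999] [-0.18  0.46  0.95  1.83 -0.43  1.07  0.8 ]
```

View pics/w4.png

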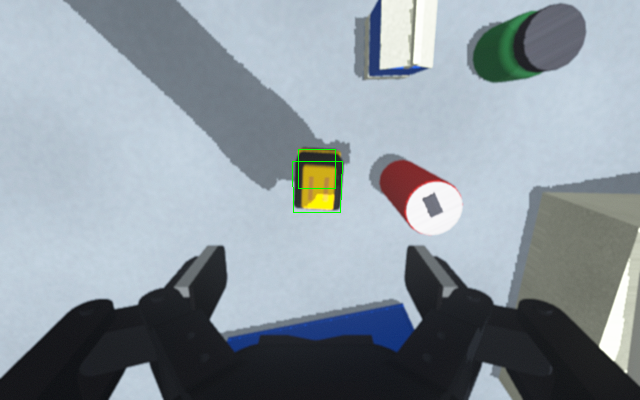

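```bash
python3 -m handwheel '[[[-1,1,15],[0,0,0],-0.55],[[-1,1,40],[0,0,0],-0.55],[[-1,1,60],[0,0,0],-0.55],[[-1,1,75],[0,0,0],-0.55],[[-1,1,90],[0,0,0],-0.55],[[-1,1,110],[0,0,0],-0.55],[[-1,1,130],[0,0,0],-0.55],[[-1,1,150],[0,0,0],-0.55],[[-1,1,167],[0,0,0],-0.55],[[-1,1,176],[0,0,0],-0.55],[[-1,1,176],[0,0,0],-0.5],[[-1,1,176],[0,0,0],-0.2],[[-1,1,176],[0,0,0],0.1],[[-1,1,176],[0,0,0],0.4],[[-1,1,176],[0,0,0],1],[[-1,1,176],[0,0,0],1],[[-1,1,176],[0,0,0],1],[[-1,1,176],[0,0,0],1],[[-1,1,176],[0,0,0],1]]' 50; python3 -m handwheel '[[[0,0,0],[0,0,0],1],[[0,0,0],[0,0,0],1],[[0,0,0],[0,0,0],1],[[0,0,-5],[0,0,0],1],[[0,0,-15],[0,0,0],1],[[0,0,-30],[0,0,0],1],[[0,0,-50],[0,0,0],1],[[0,0,-75],[0,0,0],1],[[0,0,-100],[0,0,0],1],[[0,0,-120],[0,0,0],1],[[0,0,-120],[0,0,0],1],[[0,0,-120],[0,0,0],1]]'
```

```text
t: 32.5
eef_pos: [0.4733, -0.3428, 0.0539]
tool_rot: [0.001, 0.752, 0.66, 0.001]
contact_force: [0.1, 1.0, 7.0]
gripper_width: 0.538
t: 33.5
eef_pos: [0.473, -0.3427, 0.1738]
tool_rot: [0.001, 0.752, 0.66, 0.001]
contact_force: [0.5, 0.4, -4.0]
gripper_width: 0.54
```

```bash
python3 -m handwheel '[[[10,-2,0],[0,0,0],1],[[35,-6,0],[0,0,0],1],[[63,-11,0],[0,0,0],1],[[91,-15,0],[0,0,0],1],[[119,-20,0],[0,0,0],1],[[147,-25,0],[0,0,0],1],[[175,-29,0],[0,0,0],1],[[203,-34,0],[0,0,0],1],[[231,-39,0],[0,0,0],1],[[259,-43,0],[0,0,0],1],[[287,-48,0],[0,0,0],1],[[315,-53,0],[0,0,0],1],[[343,-57,0],[0,0,0],1],[[371,-62,0],[0,0,0],1],[[399,-67,0],[0,0,0],1],[[420,-70,0],[0,0,0],1],[[433,-72,0],[0,0,0],1],[[438,-73,0],[0,0,0],1],[[438,-73,0],[0,0,0],1],[[438,-73,0],[0,0,0],1]]'; python3 -m handwheel '[[[0,0,10],[0,0,0],1],[[0,0,30],[0,0,0],1],[[0,0,55],[0,0,0],1],[[0,0,75],[0,0,0],1],[[0,0,90],[0,0,0],1],[[0,0,98],[0,0,0],1],[[0,0,102],[0,0,0],1],[[0,0,104],[0,0,0],1],[[0,0,106],[0,0,0],1],[[0,0,107],[0,0,0],1],[[0,0,108],[0,0,0],1],[[0,0,108],[0,0,0],1],[[0,0,108],[0,0,0],1],[[0,0,108],[0,0,0],1]]'
```

```text
t: 35.17
eef_pos: [0.4566, 0.1001, 0.1726]
tool_rot: [0.0, 0.752, 0.659, -0.001]
contact_force: [0.1, 0.3, -2.1]
gripper_width: 0.535
t: 36.33
eef_pos: [0.4572, 0.1015, 0.0652]
tool_rot: [0.0, 0.751, 0.66, 0.0]
contact_force: [-0.3, 0.3, -2.3]
gripper_width: 0.537
```

```bash
python3 -m handwheel '[[[0,0,1],[0,0,0],1],[[0,0,2],[0,0,0],1],[[0,0,3],[0,0,0],1],[[0,0,3],[0,0,0],1],[[0,0,3],[0,0,0],1],[[0,0,3],[0,0,0],1]]'
```

```text
t: 36.83
eef_pos: [0.4571, 0.1013, 0.0619]
tool_rot: [-0.0, 0.752, 0.66, 0.0]
contact_force: [0.3, -0.1, -2.4]
gripper_width: 0.537
```

```bash
python3 -m handwheel '[[[0,0,0.7],[0,0,0],1],[[0,0,0.7],[0,0,0],1],[[0,0,0.7],[0,0,0],1],[[0,0,0.7],[0,0,0],1]]'
```

```text
t: 37.17
eef_pos: [0.4572, 0.1014, 0.0618]
tool_rot: [-0.001, 0.752, 0.66, 0.0]
contact_force: [-2.9, 0.7, 9.7]
gripper_width: 0.541
```

```bash
python3 -m handwheel '[[[0,0,0],[0,0,0],0.15],[[0,0,0],[0,0,0],0],[[0,0,0],[0,0,0],-0.15],[[0,0,0],[0,0,0],-0.35],[[0,0,0],[0,0,0],-0.6],[[0,0,0],[0,0,0],-0.6],[[0,0,0],[0,0,0],-0.6],[[0,0,0],[0,0,0],-0.6],[[0,0,-10],[0,0,0],-0.6],[[0,0,-30],[0,0,0],-0.6],[[0,0,-60],[0,0,0],-0.6],[[0,0,-90],[0,0,0],-0.6],[[0,0,-120],[0,0,0],-0.6],[[0,0,-150],[0,0,0],-0.6],[[0,0,-180],[0,0,0],-0.6],[[0,0,-190],[0,0,0],-0.6],[[0,0,-190],[0,0,0],-0.6]]' && python3 -m handwheel '[[[-20,3,0],[0,0,0],-0.6],[[-50,7,0],[0,0,0],-0.6],[[-80,11,0],[0,0,0],-0.6],[[-110,15,0],[0,0,0],-0.6],[[-140,19,0],[0,0,0],-0.6],[[-170,23,0],[0,0,0],-0.6],[[-200,26,0],[0,0,0],-0.6],[[-230,30,0],[0,0,0],-0.6],[[-250,33,0],[0,0,0],-0.6],[[-250,33,0],[0,0,0],-0.6],[[-250,33,0],[0,0,0],-0.6]]'; python3 - <<'E'
from h import *
T=viewer.read_camera('top'); S=viewer.read_camera('scene')
for p in(T,S):
    p['frame']=p['frame'].copy()
    for x,y,r,h in((.5934,.1795,.025,.112),(.5756,.0807,.028,.108)):
        for z in (.008,.008+h): draw(p,cyl(x,y,r,z),(0,255,255))
    for z in(.008,.116): draw(p,box(.4755,.2009,.036,.058,-.05,z),(0,255,255))
    for z in(.008,.1): draw(p,box(.4573,.1021,.046,.05,-.13,z),(0,255,255))
a=cv2.resize(T['frame'][120:280,150:350],(640,512)); cv2.imwrite('pics/ft.png',a[:,:,::-1])
save(S,'fs')
E
```

```text
t: 38.58
eef_pos: [0.4585, 0.1017, 0.2535]
tool_rot: [-0.0, 0.751, 0.66, 0.003]
contact_force: [0.6, -0.5, 0.7]
gripper_width: 0.798
t: 39.5
eef_pos: [0.4561, -0.152, 0.25]
tool_rot: [-0.001, 0.753, 0.658, -0.001]
contact_force: [0.3, 0.5, 0.1]
gripper_width: 0.806
```

View pics/ft.png

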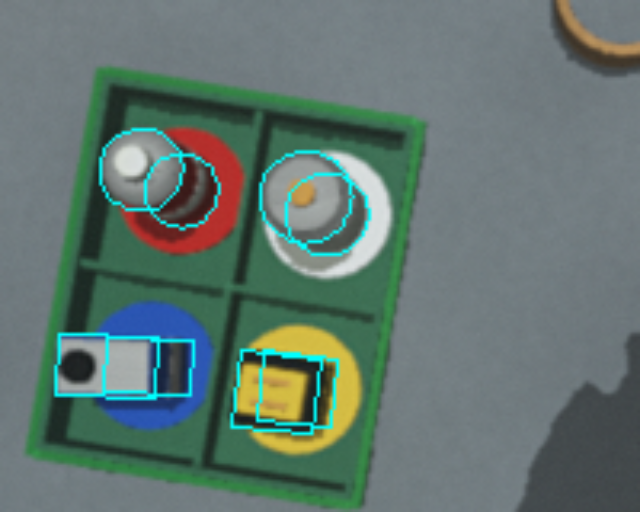

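View pics/fs.png

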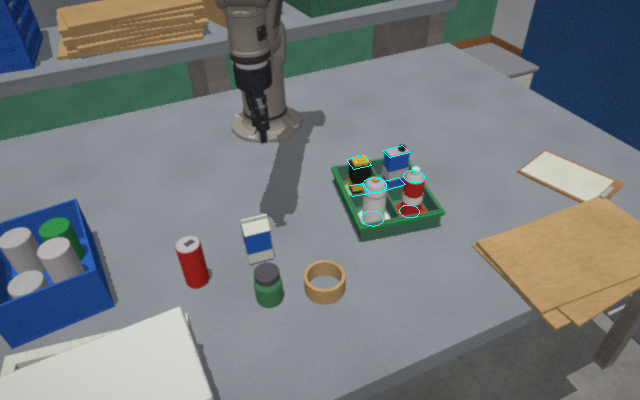

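All four items stand upright and centred, and their outlines coincide with the predicted ones. The drinks can (193,262) and carton (257,238) are where they were, and the robot is clear of everything. Handing in.

```bash
python3 -c "
from station import bot; print(bot.hand_in())"
```

```text
the job is handed in; nothing more can be done
None
```

I put all four hazardous items in the crate in the order asked and handed the job in at about 40 s of the 106 s allowed. The hand-in gave no verdict.

- **Placement:** the aerosol is on the red pad, the gas cartridge on white, the solvent tin on blue and the battery on yellow. I lowered each one until it touched, with 5–10 N of contact force when I let go.
- **Last checks:** the final top and scene pictures show all four upright, with their outlines matching the predicted centred positions to within a few mm. The drinks can and carton stand where they were, and the arm is clear of everything.
- **Disagreements:** at the start the trained networks confused some items (for example, the red pad with the drinks can or the tin). I located the pads by colour instead, and their spacing agreed with the given 120 and 100 mm to within 0.5 mm. No check failed.

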